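Swap drawers on an interlocked sample cabinet and stow a vial

TASK

The small sample cabinet lets only one drawer open at a time: shut the open grey drawer fully home, which frees the blue one, then pull the blue drawer open as far as it goes. Take the red-capped white vial that stands on the worktop and set it down gently, standing upright, on the floor of the blue drawer; leave that drawer open and leave the dark brown vial and the dish where they are.

Things in the scene. Friction and masses are not known exactly. Their poses are not given: they have to be found in the camera images.
- cabinet: low white two-drawer cabinet, fixed: 130 mm deep, 240 mm wide, top at 85 mm; origin at the centre of its underside; x into the cabinet, y left, z up. Drawer fronts stand in front of the carcass: 112 mm wide, 12 mm thick, from 8 to 78 mm above the worktop. An interlock pin holds each drawer shut (2 to 4 mm of play) while the other is open more than about 4 mm.
- drawer_left (a joint): slide of the left, grey-fronted drawer, in m: 0 = fully shut, 0.100 = fully open against its stop. It starts open by 50 to 95 mm. It moves straight out along the cabinet's -x axis with 1 to 2 N of friction and no spring, and stays where it is left. It is full: six white jars with green caps are fixed in it.
- drawer_right (a joint): slide of the right, blue-fronted drawer, in m: 0 = fully shut, 0.100 = fully open against its stop; moves like the left one. It starts shut and is held by the interlock until the left drawer is home; then it pulls with 2 to 5 N.
- drawer_left_handle (a point): middle of the grey drawer's steel bar handle, 58 mm above the worktop. Round bar about 10 mm thick, 80 mm long along y, level, its axis 35 mm in front of the drawer's front face; it can be pinched from above with one finger behind the bar. Axes as for the cabinet (x into it, y left along the bar, z up).
- drawer_right_handle (a point): middle of the blue drawer's bar handle; same size, height and axes as the left one; 116 mm to the right of the left handle when both are shut.
- drawer_right_floor (a point): point on the floor of the blue drawer's empty tray (27 mm above the worktop, moves with the drawer), on its centre line, 48 mm behind the front's inner face; axes as for the cabinet. Tray inside 98 mm wide, 115 mm long; side and rear walls 33 mm and front 51 mm above its floor. Fully open, the first 100 mm behind the front are clear of the carcass.
- red_vial_centre (a point): centre (half-way up) of the vial to stow: white body, red cap, 16 mm across, 45 mm tall, about 20 g, standing by itself on the open worktop (not one in the foam tray); the cap, 14 mm across, is the upper 14 mm. z up along the vial.
- brown_vial_centre (a point): centre of the other vial: dark brown all over, same size, standing upright on the worktop about 50 to 140 mm from the brown one; to be left alone. The two vials may stand in each other's place.
- dish: loose round petri dish on the worktop, 62 mm across, 14 mm high, origin at the centre of its underside; to be left alone.

How it is judged (in metres and radians):
On the way, in this order (a step that is already met when the one before it is completed fails the run):
1. the grey left drawer is fully shut (within 4 mm) while the blue one is still shut (value of joint drawer_left below 0.004 m and value of joint drawer_right below 0.006 m), for 0.2 s.
2. the blue right drawer is pulled open at least 85 mm (value of joint drawer_right above 0.085 m), for 0.2 s.
At the end, for the whole second after the job is handed in: The grey drawer is shut (within 6 mm), the blue drawer stands open at least 80 mm, and the red-capped vial stands upright (within 0.15 rad) on the floor inside the blue drawer, released; the brown vial still stands and it and the dish are within 30 mm of where they were (value of joint drawer_left below 0.006 m and value of joint drawer_right above 0.08 m and x of red_vial_centre in the frame of drawer_right_floor between -0.046 and 0.066 m and y of red_vial_centre in the frame of drawer_right_floor between -0.047 and 0.047 m and z of red_vial_centre in the frame of drawer_right_floor between 0.016 and 0.028 m and angle between red_vial_centre's own z axis and vertical below 0.15 rad and distance of each of brown_vial_centre, dish from where it was at the start of the episode below 0.03 m and angle between brown_vial_centre's own z axis and vertical below 0.3 rad); the robot touches nothing.
It fails at once if the red-capped vial is dropped or flung (moves faster than 0.5 m/s with no finger on it: a fall of more than about 13 mm) (contact force between the fingers and red_vial below 0.02 N and linear speed of red_vial above 0.5 m/s).
It fails at once if the brown vial is knocked over or pushed away (distance of brown_vial_centre from where it was at the start of the episode above 0.04 m or angle between brown_vial_centre's own z axis and vertical above 0.6 rad).
It also fails if it takes over 61 s, if anything falls off the work surface, if the arm or the gripper's body presses on something with over 40 N, if the wrist force passes 120 N, or if a joint passes its speed limit or range.

ROBOT

A 6-joint arm with a two-finger parallel gripper is mounted at the origin on a cart in front of the work surface, level with it; the furniture and walls round the work are solid. World frame = base frame: x ahead of the robot, y to its left, z up, the work surface at z = 0. Lengths are in mm, angles in rad, forces in N, time in s.
With the tool pointing down it reaches from about 350 to 875 mm from the base axis. Payload 4.2 kg.
Tool frame: the origin (TCP) lies on the mounting face of the last link; the fingertips stand 173 mm ahead of it and the grasp point (between the pads) lies grip_point_offset ahead of it (grip_point_offset is the distance from the TCP to the grasp point, in mm); z points along the fingers, y is the line along which they close (so a half turn about z gives the same grasp; the last joint's range is limited). The gripper opens to 85 mm and grips with 20 to 120 N. Pads are 22 mm wide; open, the fingers measure 114 mm over their backs; the gripper's body (76 mm by 85 mm) begins 54 mm behind the grasp point. The pads swing forward as they close: fully open they stand 13 mm farther back than shut.
Start: joints at [-1.057, 0.385, 0.008, 0, -1.194, -0.259], TCP at [157.55, -604.796, 404.712] pointing down, gripper open.
Joint ranges: [-3.14, 3.14], [-1.21, 2.06], [-1.07, 1.41], [-3.16, 2.05], [-2.99, -0.16], [-3.1, 3.1]. Speed limits (rad/s): [2.79, 2.79, 3.14, 3.14, 3.14, 3.14].

INTERFACE

Orientations are given as a unit quaternion [x, y, z, w].
In Python, from bench import read_state, get_image, job_done, recognise, place_of, grip_point_offset gives the robot as it stands. The module is installed in compiled form; this text tells all that it offers.
- The arm moves only by the tool carry_out, never from a script. Its arguments are lists of equal length, an entry for each row: "slide": the shift along the tool's x, y, z in m, a list of three; "roll": the turn about the tool's z in degrees; "claw": the finger opening in m, from 0 to 0.0854. A call has 1 to 8 rows; each row is the pose to reach, as a shift and turn from the pose commanded when the call began, along the tool's axes at that moment; what a row does not reach only later rows make up. A row lasts 1/8 s, in which the tool goes at most 62.5 mm and 10.7 degrees, less where a joint would pass 70% of its speed; a pose out of reach is approached as far as the arm can. A call with a gripper value outside its range is refused whole. The fingers move at their own pace and stop on an object; the grip force is fixed at half the most. Time passes only in rows, so rows that repeat a pose let the fingers close. It gives the time, the measured TCP pose, the force, the opening and the grip force at its end, in the units of the state.
- read_state(): the state, without advancing time (a new reading comes with each control period).
- get_image(name): name is "scene" or "top" or "wrist"; returns a dict with "img" (384x512x3 uint8, red, green, blue), "z_map" (384x512 float32, mm along the optical axis (not along the pixel's ray), 0 where there is no reading), "mtx" (3x3 intrinsics, pixels), "world_from_camera" (4x4, takes a point from camera to world coordinates); the wrist camera has in their place "T_tool_cam" (4x4, takes a point from camera to tool coordinates, whose origin is the TCP and whose axes are the flange's). Camera axes: x right, y up, looking along -z (the intrinsics and any distortion apply to the point x, -y, -z); pixel columns grow to the right and rows downward; lengths in mm; the calibration is good to about 2 mm. The wrist camera is an equidistant fisheye: a pixel r from the principal point sees the ray r / f radians off the axis. A picture is of the moment at which its call begins: read the wrist's pose just before it.
- job_done(): hands the job in; it is judged then, once.
Trained networks look in a picture, given as the dict that the camera call returned (one of the last four; its "shot" number tells which), for a name from the list of things; names that differ only in an ending like _2 or _b are one class to them, and where a whole thing is asked for, a point or a joint stands for the part that bears it (a point fixed in the world has none). Each returns a list of dicts, best first, with "conf" (0 to 1); they miss things now and then, are a little off and sometimes report something else, mostly with a low value. They report only what shows in the picture. A call takes as long as a camera call.
- recognise(picture, thing): "at" ([column, row] in pixels, amid what is visible of it).
- place_of(picture, thing): "at" ([column, row] in pixels: a listed point, or the origin of a listed thing).
The state is a dict: "clock": time; "joints": joint angles; "joint_vel": joint speeds; "joint_efforts": joint torques, N m; "position": TCP position; "ee_rot": TCP orientation; "contact_force": force on the tool from outside, world axes, zero at the start; "wrist_torque": the same for the moment, N m; "gripper_width": finger opening in mm; "grasp_force": force on a finger pad.
Only numpy, scipy, OpenCV 4.12 (cv2) and the standard library are available. Lean on these libraries where they do the work, as an engineer would, in place of code of your own. Each camera call takes 0.05 s, during which the arm holds its last target. There are 200 camera calls.

## Working session

There is one attempt and no reset: what is moved stays moved. The work goes in short steps, Python scripts to look and compute and a tool call to move; the robot and the scene stay as the last step left them, time stands still between calls to the robot, and variables do not carry over. Pictures are saved under pics/ and viewed, at most 10 in all, crops included, and the job is handed in when it is done.

Besides the shell and the picture viewer there is one more tool, called by a JSON object that holds its "api" and its "payload". carry_out: Moves the arm, as the interface text tells. Its arguments: {"type":"object","properties":{"slide":{"type":"array"},"roll":{"type":"array"},"claw":{"type":"array"}},"required":["slide","roll","claw"]}

```bash
mkdir -p pics; cat > h.py <<'E'
import numpy as np, cv2
from bench import *
from scipy.spatial.transform import Rotation as R
def pt(p,at,z=None,depth=None):
    # world point for static cams; z: intersect plane, else depth
    K=p["mtx"];T=p["world_from_camera"]
    v=np.array([(at[0]-K[0,2])/K[0,0],-(at[1]-K[1,2])/K[1,1],-1.])
    d=T[:3,:3]@v;o=T[:3,3]
    if z is not None: return o+d*(z-o[2])/d[2]
    if depth is None:
        c,r=int(round(at[0])),int(round(at[1])); w=p["z_map"][max(r-1,0):r+2,max(c-1,0):c+2]; w=w[w>0]; depth=np.median(w) if len(w) else np.nan
    return o+d*depth
def save(p,n): cv2.imwrite("pics/"+n+".png",p["img"][:,:,::-1])
E
python3 - <<'E'
from h import *
np.set_printoptions(precision=1,suppress=True)
s=read_state();print(s["clock"],s["position"],s["ee_rot"],s["gripper_width"],grip_point_offset)
print(R.from_quat(s["ee_rot"]).as_matrix())
Z=dict(drawer_left_handle=58,drawer_right_handle=58,red_vial_centre=22.5,brown_vial_centre=22.5,dish=0,cabinet=0)
P={}
for n in("scene","top"):
    p=get_image(n);save(p,n);P[n]=p;print(n,p["world_from_camera"][:3,3])
    for k,z in Z.items():
        for d in place_of(p,k)[:2]: print(n,k,round(d["conf"],2),np.array(d["at"]),pt(p,d["at"],z=z),pt(p,d["at"]))
cv2.imwrite("pics/both.png",cv2.resize(np.hstack([P["scene"]["img"],P["top"]["img"]])[:,:,::-1],(800,300)))
E
```

```text
0.0 [ 157.5 -604.6  403.6] [-0.1  1.   0.  -0. ] 85.47129884059599 154.70000000000002
[[-1.  -0.3 -0. ]
 [-0.3  1.   0. ]
 [ 0.   0.  -1. ]]
scene [   66.3 -1006.8   682.7]
scene drawer_left_handle 0.61 [209.9 150.4] [574.8  51.   58. ] [618.3 141.5   4.6]
scene drawer_right_handle 0.61 [225.9 170.2] [556.3 -77.7  58. ] [551.  -87.7  64.7]
scene red_vial_centre 0.57 [275.2 222.7] [ 557.9 -313.3   22.5] [ 559.2 -311.5   20.7]
scene brown_vial_centre 0.46 [254.6 242.9] [ 474.8 -348.1   22.5] [ 471.1 -354.1   28.5]
scene dish 0.79 [270.1 281.1] [ 447.4 -450.5    0. ] [ 440.1 -461.2   13.1]
scene cabinet 0.69 [265.5 177.3] [677.2 -94.9   0. ] [ 603.1 -205.6   82.9]
top [ 452.8 -241.1 1267.4]
top drawer_left_handle 0.77 [149.8 185.2] [574.3  32.9  58. ] [580.2  46.1  -0.4]
top drawer_right_handle 0.79 [195.5 194.9] [546.6 -86.9  58. ] [546.2 -87.5  62.3]
top red_vial_centre 0.49 [286.7 190.9] [ 555.7 -328.4   22.5] [ 557.6 -330.1   -1.4]
top brown_vial_centre 0.55 [292.3 222.9] [ 469.4 -341.4   22.5] [ 469.4 -341.3   23. ]
top dish 0.63 [332.8 231.7] [ 443.8 -452.8    0. ] [ 443.9 -450.4   14.7]
top cabinet 0.57 [204.4 150.5] [ 673.8 -105.1    0. ] [ 659.4 -114.    82.8]
```

View pics/scene.png

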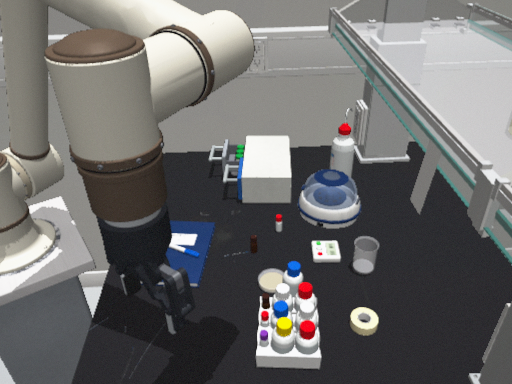

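View pics/top.png

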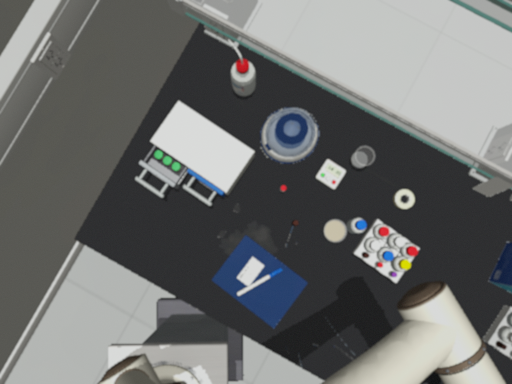

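The scene view shows the open grey drawer around (225,155), the blue front at (240,175), the red-capped vial at (279,223), the brown vial at (254,243) and the dish at (271,281). In the top view the cabinet is rotated, with its handles at (152,185) and (199,196), and the red cap is at (283,188). Next I measure the cabinet yaw from depth.

```bash
cat > m.py <<'E'
from h import *
np.set_printoptions(precision=1,suppress=True)
p=get_image("top");K=p["mtx"];T=p["world_from_camera"]
c,r=np.meshgrid(np.arange(512),np.arange(384))
D=p["z_map"]
V=np.stack([(c-K[0,2])/K[0,0]*D,-(r-K[1,2])/K[1,1]*D,-D],-1)
W=V@T[:3,:3].T+T[:3,3]
box=(c>120)&(c<265)&(r>90)&(r<225)&(D>0)
m=(box&(W[...,2]>78)&(W[...,2]<92)).astype(np.uint8)
n,l,st,_=cv2.connectedComponentsWithStats(m);i=1+st[1:,4].argmax()
q=W[l==i];rect=cv2.minAreaRect(q[:,:2].astype(np.float32));print("top",rect,np.median(q[:,2]))
print(cv2.boxPoints(rect))
h=box&(W[...,2]>45)&(W[...,2]<70)&(r>150)
print("n",h.sum())
img=p["img"].astype(int)
red=(img[...,0]>130)&(img[...,1]<70)&(img[...,2]<70)&(c>265)&(c<300)&(r>175)&(r<205)
at=[c[red].mean(),r[red].mean()];print("red",at,pt(p,at,z=45),W[red].mean(0))
dk=(abs(W[...,2]-40)<14)&(c>270)&(c<312)&(r>170)&(r<250)&(D>0)
n,l,st,ce=cv2.connectedComponentsWithStats(dk.astype(np.uint8))
for i in range(1,n): print(ce[i],st[i,4],W[l==i].mean(0))
s=get_image("scene");im=s["img"].astype(int)
red=(im[...,0]>130)&(im[...,1]<70)&(im[...,2]<70)&(c>265)&(c<290)&(r>205)&(r<235)
at=[c[red].mean(),r[red].mean()];print("scene red",at,pt(s,at,z=40))
cv2.imwrite("pics/crop.png",cv2.resize(p["img"][130:240,125:325,::-1],(800,440),interpolation=cv2.INTER_CUBIC))
E
python3 m.py
```

```text
top ((666.3342895507812, -103.67739868164062), (240.93385314941406, 141.75550842285156), 54.64613342285156) 84.5949157364397
[[ 538.8 -160.9]
 [ 654.4 -242.9]
 [ 793.8  -46.4]
 [ 678.2   35.6]]
n 754
red [np.float64(283.18518518518516), np.float64(187.33333333333334)] [ 563.5 -317.8   45. ] [ 564.6 -318.6   32.8]
[282.4 188.2] 28 [ 561.5 -315.9   42.2]
[294.7 222.8] 27 [ 469.3 -346.3   40.6]
scene red [np.float64(278.44444444444446), np.float64(217.05555555555554)] [ 564.2 -318.    40. ]
```

View pics/crop.png

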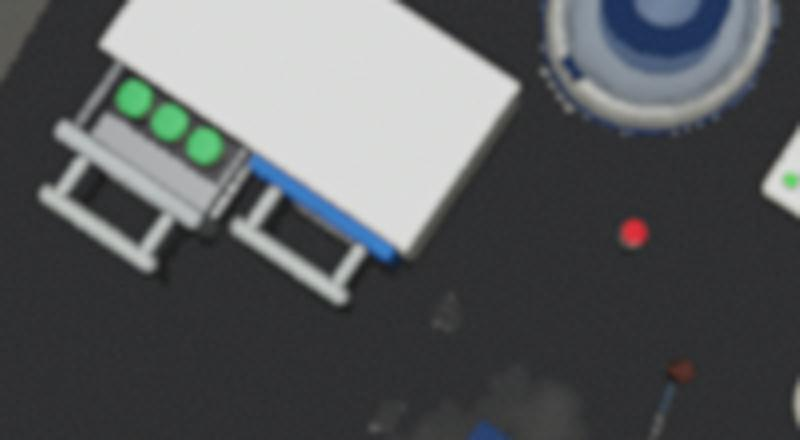

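```bash
cat >> h.py <<'E'
np.set_printoptions(precision=1,suppress=True)
YAW=np.deg2rad(-35.3); CX=np.array([np.cos(YAW),np.sin(YAW),0]); CY=np.array([-np.sin(YAW),np.cos(YAW),0])
def go(x,y,z,yaw=None,off=None):
    """target of point at off ahead of TCP (default grasp point)"""
    s=read_state();M=R.from_quat(s["ee_rot"]).as_matrix()
    g=np.array(s["position"])+M[:,2]*(grip_point_offset if off is None else off)
    a=np.degrees(np.arctan2(M[1,1],M[0,1]))
    print("now",g,"y-yaw",a,"tilt",M[2],"F",s["contact_force"],"w",s["gripper_width"],"t",s["clock"],"r",np.hypot(*s["position"][:2]))
    print("slide mm",M.T@(np.array([x,y,z])-g))
    if yaw is not None: print("roll",-((yaw-a+90)%180-90))
E
python3 - <<'E'
from h import *
go(532,63,230,yaw=144.7)
E
```

```text
now [ 157.5 -604.8  250. ] y-yaw 104.59793343234978 tilt [-0. -0. -1.] F [-0.6  0.7  0.4] w 85.13639131766035 t 0.8 r 624.9891277375056
slide mm [-530.7  551.9   20. ]
roll -40.10206656765021
```

{"api": "carry_out", "payload": {"slide": [[-0.038,0.039,0],[-0.076,0.079,0],[-0.114,0.118,0],[-0.152,0.158,0],[-0.19,0.197,0],[-0.228,0.236,0],[-0.266,0.276,0],[-0.304,0.315,0]], "roll": [-5,-10,-15,-20,-25,-30,-35,-40], "claw": [0,0,0,0,0,0,0,0]}}

```text
clock: 1.8
position: [372.8, -221.7, 405.2]
ee_rot: [-0.46, 0.888, -0.0, 0.001]
contact_force: [0.8, -0.0, -0.3]
gripper_width: 0.0
grasp_force: 0.0
```

```bash
python3 -c "
from h import *
go(532,63,230,yaw=144.7)"
```

```text
now [ 373.  -221.7  250.5] y-yaw 144.77067053941263 tilt [-0. -0. -1.] F [ 0.8 -0.  -0.3] w 0.00803928770014311 t 1.8 r 433.7276806075421
slide mm [-324.3   34.4   20.6]
roll 0.0706705394126459
```

{"api": "carry_out", "payload": {"slide": [[-0.054,0.006,0],[-0.108,0.012,0],[-0.162,0.017,0],[-0.216,0.023,0],[-0.27,0.029,0],[-0.324,0.034,0.02],[-0.324,0.034,0.06],[-0.324,0.034,0.1]], "roll": [0,0,0,0,0,0,0,0], "claw": [0,0,0,0,0,0,0,0]}}

```text
clock: 2.8
position: [532.6, 61.3, 303.7]
ee_rot: [-0.459, 0.888, -0.0, 0.0]
contact_force: [0.5, 0.2, 0.1]
gripper_width: -0.2
grasp_force: 0.0
```

```bash
python3 -c "
from h import *
p=get_image('top'); 
for d in place_of(p,'drawer_left_handle')[:1]: print(d, pt(p,d['at'],z=58))
p2=get_image('scene')
cv2.imwrite('pics/c2.png',np.hstack([cv2.resize(p['img'][130:240,110:270,::-1],(400,275)),cv2.resize(p2['img'][100:230,150:340,::-1],(400,275))]))
go(532,63,55,yaw=144.7)"
```

```text
{'at': [149.5, 186.0], 'conf': 0.94} [572.2  33.7  58. ]
now [531.4  60.1 148.6] y-yaw 144.6143351998727 tilt [ 0.  0. -1.] F [1.5 0.5 1.2] w 0.3609257045292319 t 2.95 r 535.4315370773521
slide mm [-3.1  1.  93.6]
roll -0.08566480012729016
```

View pics/c2.png

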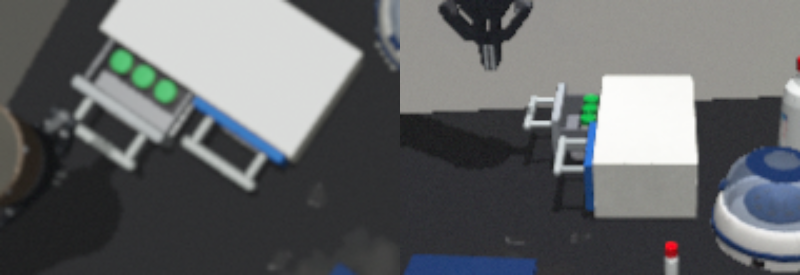

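The left crop shows the fingers just in front of the grey handle's bar, and the scene crop shows both drawers unmoved. I descend, then push along −tool y (into the cabinet).

{"api": "carry_out", "payload": {"slide": [[0,0,0.05],[0,0,0.093],[0,-0.02,0.093],[0,-0.035,0.093],[0,-0.045,0.093],[0,-0.055,0.093],[0,-0.065,0.093],[0,-0.07,0.093]], "roll": [0,0,0,0,0,0,0,0], "claw": [0,0,0,0,0,0,0,0]}}

```text
clock: 3.95
position: [589.9, 19.6, 212.1]
ee_rot: [-0.459, 0.889, -0.0, 0.0]
contact_force: [-0.2, 0.9, 1.2]
gripper_width: 0.1
grasp_force: 0.7
```

```bash
python3 -c "
from h import *
h=np.array([546.4,-88,55])+116*CY-19.5*CX
go(*h,yaw=144.7)"
```

```text
now [590.1  19.6  57.4] y-yaw 144.58529732319633 tilt [-0. -0. -1.] F [-0.2  0.9  1.2] w 0.13769020234814655 t 3.95 r 590.249677437245
slide mm [-3.  -7.   2.4]
roll -0.11470267680365964
```

Friction is about 1 N and roughly 7 mm remains. I'll creep forward until the force rises.

{"api": "carry_out", "payload": {"slide": [[0,-0.003,0],[0,-0.006,0],[0,-0.008,0],[0,-0.01,0],[0,-0.01,0]], "roll": [0,0,0,0,0], "claw": [0,0,0,0,0]}}

```text
clock: 4.58
position: [597.0, 14.5, 211.7]
ee_rot: [-0.459, 0.889, 0.001, -0.001]
contact_force: [-3.9, 4.2, 2.5]
gripper_width: 0.1
grasp_force: 2.3
```

{"api": "carry_out", "payload": {"slide": [[0,-0.002,0],[0,-0.004,0],[0,-0.004,0]], "roll": [0,0,0], "claw": [0,0,0]}}

```text
clock: 4.95
position: [598.2, 13.9, 211.6]
ee_rot: [-0.459, 0.889, 0.003, -0.003]
contact_force: [-10.8, 13.7, 10.0]
gripper_width: -0.0
grasp_force: 8.9
```

```bash
python3 -c "
from h import *
p=get_image('top'); 
for k in ('drawer_left_handle','drawer_right_handle'):
  for d in place_of(p,k)[:1]: print(k,d, pt(p,d['at'],z=58))
g=np.array(read_state()['position']); print('axis along CX rel right handle est', (g-[546.4,-88,0])@CX)
cv2.imwrite('pics/c3.png',cv2.resize(p['img'][130:240,110:270,::-1],(800,550)))
go(532,63,55,yaw=144.7)"
```

```text
drawer_left_handle {'at': [162.7, 168.9], 'conf': 0.6} [616.8  -1.1  58. ]
drawer_right_handle {'at': [195.1, 194.5], 'conf': 0.71} [547.6 -85.9  58. ]
axis along CX rel right handle est -16.66975104352143
now [597.   14.2  56.9] y-yaw 144.602095893044 tilt [ 0.  0. -1.] F [-12.6  13.5   8.9] w 0.08725662152092911 t 5.1 r 598.300320119094
slide mm [-2.1 81.2  2.5]
roll -0.09790410695597984
```

View pics/c3.png

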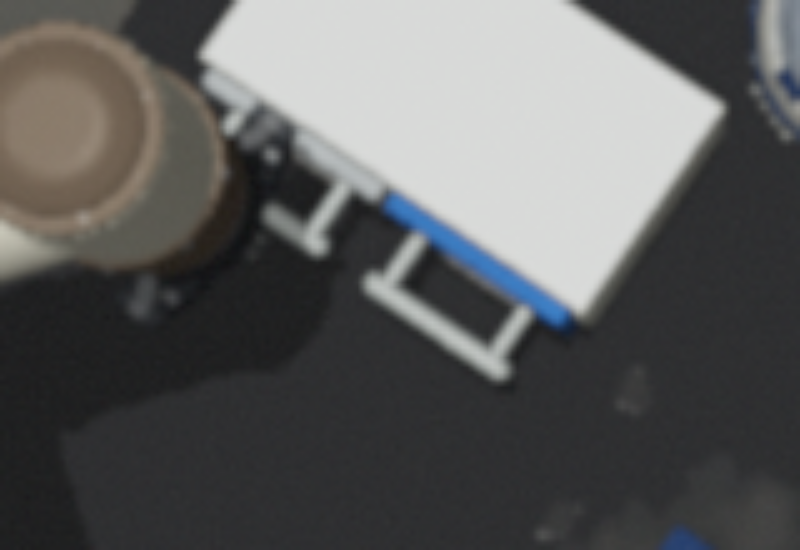

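Both fronts are flush, so the grey drawer is shut. The blue bar runs from crop (370,285) to (500,375). I back off, rise and cross to the blue handle.

{"api": "carry_out", "payload": {"slide": [[0,0.01,0],[0,0.015,-0.03],[0,0.015,-0.07],[0.04,0,-0.07],[0.08,-0.01,-0.07],[0.112,-0.012,-0.07],[0.112,-0.012,-0.07],[0.112,-0.012,-0.07]], "roll": [0,0,0,0,0,0,0,0], "claw": [0,0,0,0,0.026,0.026,0.026,0.026]}}

```text
clock: 6.1
position: [546.0, -86.5, 281.8]
ee_rot: [-0.459, 0.889, -0.0, 0.0]
contact_force: [0.4, 0.6, 0.8]
gripper_width: 25.8
grasp_force: 0.0
```

```bash
python3 -c "
from h import *
go(548,-88.5,56,yaw=144.7)"
```

```text
now [546.2 -86.5 127.1] y-yaw 144.59450612174987 tilt [-0. -0. -1.] F [0.4 0.6 0.8] w 25.769024188278294 t 6.1 r 552.8421271471842
slide mm [ 0.6 -2.6 71.1]
roll -0.10549387825011536
```

{"api": "carry_out", "payload": {"slide": [[0,-0.002,0.025],[0,-0.002,0.045],[0,-0.002,0.058],[0,-0.002,0.07],[0,-0.002,0.07]], "roll": [0,0,0,0,0], "claw": [0.026,0.026,0.026,0.026,0.026]}}

```text
clock: 6.72
position: [547.3, -87.4, 210.9]
ee_rot: [-0.459, 0.889, 0.0, -0.001]
contact_force: [-0.5, 1.1, 0.3]
gripper_width: 26.2
grasp_force: 0.0
```

{"api": "carry_out", "payload": {"slide": [[0,0,0],[0,0,0],[0,0,0],[0,0,0]], "roll": [0,0,0,0], "claw": [0.004,0.004,0.004,0.004]}}

```text
clock: 7.22
position: [547.7, -87.6, 212.3]
ee_rot: [-0.459, 0.889, -0.0, 0.001]
contact_force: [0.4, 0.6, 1.1]
gripper_width: 9.0
grasp_force: 58.6
```

Gripped at 9 mm, which matches the bar. Now I pull along +tool y.

{"api": "carry_out", "payload": {"slide": [[0,0.006,0],[0,0.016,0],[0,0.03,0],[0,0.045,0],[0,0.06,0],[0,0.075,0],[0,0.086,0],[0,0.092,0]], "roll": [0,0,0,0,0,0,0,0], "claw": [0.004,0.004,0.004,0.004,0.004,0.004,0.004,0.004]}}

```text
clock: 8.22
position: [471.3, -33.6, 212.2]
ee_rot: [-0.459, 0.888, -0.0, 0.0]
contact_force: [-0.6, -2.1, 6.1]
gripper_width: 8.9
grasp_force: 59.3
```

{"api": "carry_out", "payload": {"slide": [[0,0.003,0],[0,0.006,0],[0,0.009,0],[0,0.011,0],[0,0.011,0]], "roll": [0,0,0,0,0], "claw": [0.004,0.004,0.004,0.004,0.004]}}

```text
clock: 8.85
position: [465.1, -29.3, 212.2]
ee_rot: [-0.46, 0.888, -0.002, 0.002]
contact_force: [13.0, -21.0, -4.5]
gripper_width: 8.4
grasp_force: 58.7
```

{"api": "carry_out", "payload": {"slide": [[0,-0.002,0],[0,-0.002,0],[0,-0.002,0],[0,-0.002,-0.03],[0,-0.002,-0.08],[0,-0.002,-0.13]], "roll": [0,0,0,0,0,0], "claw": [0.026,0.026,0.026,0.026,0.026,0.04]}}

```text
clock: 9.6
position: [464.3, -28.7, 342.7]
ee_rot: [-0.459, 0.888, 0.0, -0.001]
contact_force: [1.0, 0.2, -0.8]
gripper_width: 39.6
grasp_force: 0.0
```

```bash
python3 m.py | tail -5; python3 -c "
from h import *
p=get_image('top')
for k in ('drawer_left_handle','drawer_right_handle','drawer_right_floor'):
  for d in place_of(p,k)[:1]: print(k,d, pt(p,d['at'],z=27 if 'floor' in k else 58))
K=p['mtx'];T=p['world_from_camera'];c,r=np.meshgrid(np.arange(512),np.arange(384));D=p['z_map']
V=np.stack([(c-K[0,2])/K[0,0]*D,-(r-K[1,2])/K[1,1]*D,-D],-1);W=V@T[:3,:3].T+T[:3,3]
d=np.hypot(W[...,0]-563.5,W[...,1]+318)
for a in (20,40,50,60,70,80,90): m=(d<a)&(d>14)&(D>0); i=np.where(m,W[...,2],-1).argmax(); print(a,W.reshape(-1,3)[i])
go(563.5,-318,160)"
```

```text
n 438
red [np.float64(283.3076923076923), np.float64(187.30769230769232)] [ 563.5 -318.1   45. ] [ 564.7 -318.9   32.2]
[282.4 188.3] 29 [ 561.3 -315.9   41.2]
[294.8 222.8] 26 [ 469.3 -346.3   42.5]
scene red [np.float64(278.3783783783784), np.float64(217.0810810810811)] [ 564.  -317.9   40. ]
drawer_left_handle {'at': [161.5, 170.8], 'conf': 0.58} [611.8   2.1  58. ]
drawer_right_handle {'at': [174.4, 228.0], 'conf': 0.93} [461.1 -31.3  58. ]
drawer_right_floor {'at': [196.7, 198.4], 'conf': 0.82} [539.5 -86.1  27. ]
20 [ 559.9 -303.1    7.5]
40 [ 598.1 -306.6    8.5]
50 [ 598.1 -306.6    8.5]
60 [ 598.1 -306.6    8.5]
70 [ 633.1 -324.    49.1]
80 [ 641.5 -332.6   79.1]
90 [ 652.6 -328.3  106.5]
now [463.8 -29.  185.8] y-yaw 144.60013134041805 tilt [ 0.  0. -1.] F [ 0.8 -0.  -1. ] w 40.0412119284038 t 9.9 r 465.1226296348468
slide mm [ 177.8 -248.7   25.6]
```

{"api": "carry_out", "payload": {"slide": [[0.03,-0.042,0],[0.06,-0.083,0],[0.089,-0.125,0],[0.119,-0.166,0],[0.149,-0.208,0],[0.178,-0.249,0.025],[0.178,-0.249,0.06],[0.178,-0.249,0.06]], "roll": [0,0,0,0,0,0,0,0], "claw": [0.05,0.05,0.05,0.05,0.05,0.05,0.05,0.05]}}

```text
clock: 10.9
position: [563.4, -318.4, 276.0]
ee_rot: [-0.458, 0.889, 0.004, -0.004]
contact_force: [-0.5, 0.5, -0.2]
gripper_width: 50.2
grasp_force: 0.0
```

```bash
python3 -c "
from h import *
s=read_state();p=get_image('wrist')
M=R.from_quat(s['ee_rot']).as_matrix();T=p['T_tool_cam'];K=p['mtx']
def wray(at,z):
    u=np.array([(at[0]-K[0,2])/K[0,0],(at[1]-K[1,2])/K[1,1]]);th=np.hypot(*u);u=u/th*np.sin(th)
    v=M@T[:3,:3]@np.array([u[0],-u[1],-np.cos(th)]);o=np.array(s['position'])+M@T[:3,3]
    return o+v*(z-o[2])/v[2]
for d in place_of(p,'red_vial_centre')[:2]: print(d,wray(d['at'],22.5))
im=p['img'].astype(int);red=(im[...,0]>120)&(im[...,1]<60)&(im[...,2]<60)
n,l,st,ce=cv2.connectedComponentsWithStats(red.astype(np.uint8))
for i in range(1,n):
  if st[i,4]>30: print(ce[i],st[i,4],wray(ce[i],42))
save(p,'wrist1')
go(563.5,-318,27)"
```

```text
[253.5 198.4] 58 [ 560.3 -324.    42. ]
now [ 564.7 -318.2  126.4] y-yaw 144.64814858237636 tilt [ 0.  0. -1.] F [-0.1  0.5  0.2] w 49.989883925262596 t 11.0 r 648.4230320913015
slide mm [ 0.4  0.9 99.4]
```

View pics/wrist1.png

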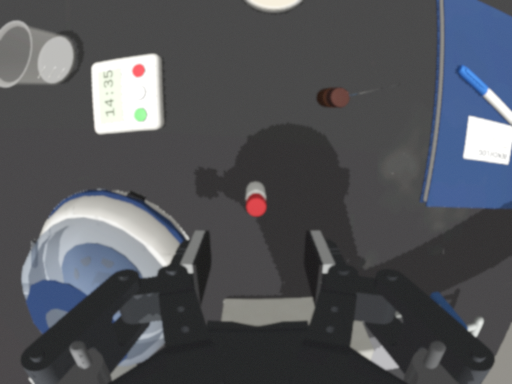

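The wrist view shows the red-capped vial centred between the fingers at (256,200). The brown vial at (333,97) and the dome at the lower left are both clear of the descent.

{"api": "carry_out", "payload": {"slide": [[0,0.001,0.04],[0,0.001,0.07],[0,0.001,0.09],[0,0.001,0.099],[0,0.001,0.099]], "roll": [0,0,0,0,0], "claw": [0.05,0.05,0.05,0.05,0.05]}}

```text
clock: 11.62
position: [564.5, -317.5, 183.6]
ee_rot: [-0.459, 0.888, -0.0, 0.0]
contact_force: [0.7, -0.1, 0.4]
gripper_width: 50.3
grasp_force: 0.0
```

{"api": "carry_out", "payload": {"slide": [[0,0,0],[0,0,0],[0,0,0],[0,0,0],[0,0,0],[0,0,0]], "roll": [0,0,0,0,0,0], "claw": [0.04,0.03,0.022,0.012,0.01,0.01]}}

```text
clock: 12.38
position: [564.1, -317.9, 183.2]
ee_rot: [-0.459, 0.889, -0.0, 0.0]
contact_force: [-1.5, 0.2, 4.7]
gripper_width: 12.9
grasp_force: 58.6
```

```bash
python3 -c "
from h import *
go(563.5,-318,27)"
```

```text
now [ 564.1 -318.    28.5] y-yaw 144.60818097048656 tilt [ 0. -0. -1.] F [-1.5  0.2  4.7] w 12.932137169476492 t 12.375 r 647.513010000172
slide mm [0.4 0.5 1.5]
```

{"api": "carry_out", "payload": {"slide": [[0,0,-0.01],[0,0,-0.04],[0,0,-0.08],[0,0,-0.12],[0,0,-0.12]], "roll": [0,0,0,0,0], "claw": [0.01,0.01,0.01,0.01,0.01]}}

```text
clock: 13.0
position: [564.9, -318.2, 307.3]
ee_rot: [-0.459, 0.888, -0.003, 0.003]
contact_force: [0.7, -0.5, -0.9]
gripper_width: 13.3
grasp_force: 58.5
```

```bash
python3 -c "
from h import *
p=get_image('wrist');s=get_image('scene')
a=cv2.resize(p['img'][200:384,140:396,::-1],(400,288));b=cv2.resize(s['img'][120:264,190:390,::-1],(400,288))
cv2.imwrite('pics/c5.png',np.hstack([a,b]))
go(541,-85,148)"
```

```text
now [ 563.9 -317.7  148.3] y-yaw 144.57644414498355 tilt [-0. -0. -1.] F [-0.  -0.4 -0.7] w 13.224290033447858 t 13.1 r 647.1232444690221
slide mm [-176.3  153.5    0.4]
```

View pics/c5.png

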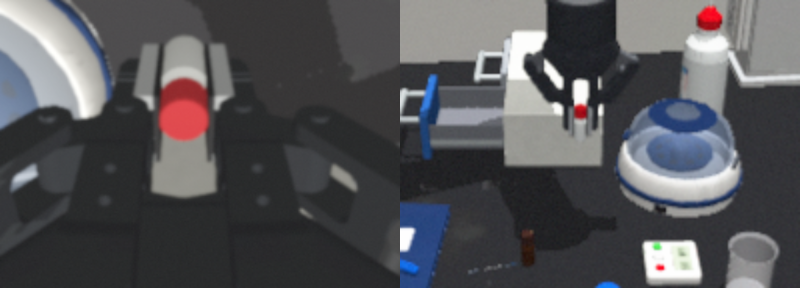

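The vial is held upright (red cap at (183,108) in the left crop). I carry it over the blue drawer.

{"api": "carry_out", "payload": {"slide": [[-0.025,0.022,0],[-0.065,0.057,0],[-0.105,0.092,0],[-0.14,0.122,0],[-0.165,0.144,0],[-0.176,0.1535,0],[-0.176,0.1535,0.02],[-0.176,0.1535,0.02]], "roll": [0,0,0,0,0,0,0,0], "claw": [0.01,0.01,0.01,0.01,0.01,0.01,0.01,0.01]}}

```text
clock: 14.1
position: [540.2, -85.8, 280.7]
ee_rot: [-0.458, 0.889, 0.001, -0.002]
contact_force: [-0.8, 0.3, 0.1]
gripper_width: 13.3
grasp_force: 58.5
```

```bash
python3 -c "
from h import *
p=get_image('wrist');s=get_image('top')
a=cv2.resize(p['img'][:,:,::-1],(400,300));b=cv2.resize(s['img'][110:260,110:310,::-1],(400,300))
cv2.imwrite('pics/c6.png',np.hstack([a,b]))
go(541,-85,55.5)"
```

```text
now [540.9 -86.1 127.7] y-yaw 144.5676155614821 tilt [ 0.  0. -1.] F [ 0.3 -0.1 -0.6] w 13.251899956484296 t 14.2 r 547.7987180100977
slide mm [-1.   0.5 72.2]
```

View pics/c6.png

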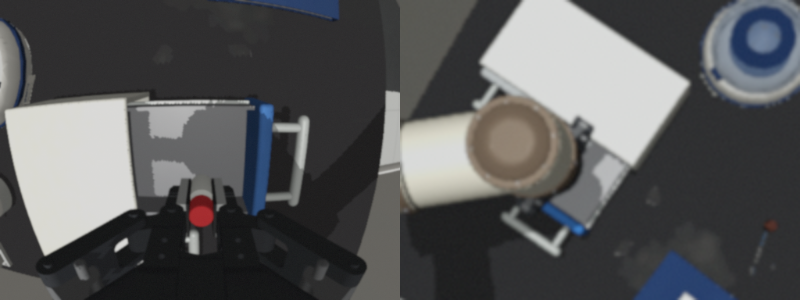

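The gripper is over the tray of the blue drawer (tray at (190,150) in the left crop), between the carcass and the front. I lower it.

{"api": "carry_out", "payload": {"slide": [[0,0,0.025],[0,0,0.05],[0,0,0.062],[0,0,0.067],[0,0,0.069],[0,0,0.069]], "roll": [0,0,0,0,0,0], "claw": [0.01,0.01,0.01,0.01,0.01,0.01]}}

```text
clock: 14.95
position: [541.2, -85.5, 214.3]
ee_rot: [-0.459, 0.889, -0.0, 0.001]
contact_force: [0.1, 0.5, -1.0]
gripper_width: 13.7
grasp_force: 58.6
```

{"api": "carry_out", "payload": {"slide": [[0,0,0.001],[0,0,0.002],[0,0,0.003],[0,0,0.003]], "roll": [0,0,0,0], "claw": [0.01,0.01,0.01,0.01]}}

```text
clock: 15.45
position: [540.8, -85.4, 210.6]
ee_rot: [-0.459, 0.889, 0.0, -0.0]
contact_force: [-0.2, -0.2, -1.0]
gripper_width: 13.2
grasp_force: 58.6
```

{"api": "carry_out", "payload": {"slide": [[0,0,0.001],[0,0,0.001],[0,0,0.002],[0,0,0.002]], "roll": [0,0,0,0], "claw": [0.01,0.01,0.01,0.01]}}

```text
clock: 15.95
position: [541.3, -85.7, 210.1]
ee_rot: [-0.459, 0.888, -0.001, 0.001]
contact_force: [-1.2, -1.7, 8.2]
gripper_width: 13.0
grasp_force: 59.6
```

Contact at 8 N. I ease up 1 mm, open gently to 35 mm, then rise.

{"api": "carry_out", "payload": {"slide": [[0,0,-0.001],[0,0,-0.001],[0,0,-0.001],[0,0,-0.001],[0,0,-0.001],[0,0,-0.001]], "roll": [0,0,0,0,0,0], "claw": [0.015,0.018,0.022,0.028,0.035,0.035]}}

```text
clock: 16.7
position: [540.9, -85.5, 209.6]
ee_rot: [-0.459, 0.889, 0.0, -0.0]
contact_force: [0.3, -0.2, 0.4]
gripper_width: 35.2
grasp_force: 0.0
```

{"api": "carry_out", "payload": {"slide": [[0,0,-0.015],[0,0,-0.04],[0,0,-0.08],[0,0,-0.13],[0,0,-0.18],[0,0,-0.2],[0,0,-0.2]], "roll": [0,0,0,0,0,0,0], "claw": [0.035,0.035,0.035,0.035,0.035,0.035,0.035]}}

```text
clock: 17.58
position: [540.7, -85.5, 412.6]
ee_rot: [-0.459, 0.889, -0.001, 0.003]
contact_force: [-0.3, -0.7, -0.2]
gripper_width: 34.9
grasp_force: 0.0
```

```bash
python3 -c "
from h import *
p=get_image('wrist');s=get_image('scene')
a=cv2.resize(p['img'][:,:,::-1],(400,300));b=cv2.resize(s['img'][130:280,180:380,::-1],(400,300))
cv2.imwrite('pics/c7.png',np.hstack([a,b]))
go(541,-85,55.5)"
```

```text
now [540.1 -85.4 254.6] y-yaw 144.5827580972711 tilt [ 0.  0. -1.] F [-0.4  0.  -0.3] w 35.002853952492366 t 17.675 r 547.0124337903801
slide mm [ -0.9  -0.7 199.1]
```

View pics/c7.png

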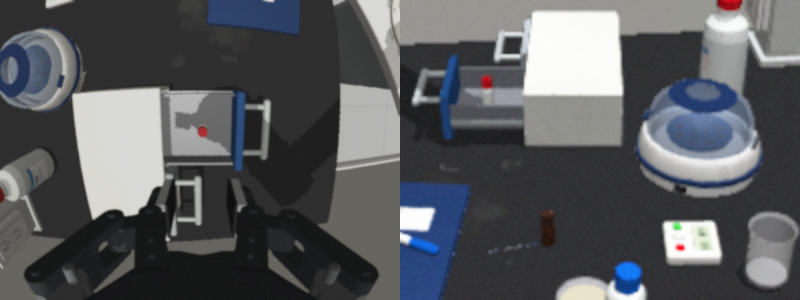

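The vial stands upright in the open blue drawer (scene crop (487,90)). The grey drawer is shut, the brown vial is untouched and the gripper is clear.

```bash
python3 -c "
from bench import *
print(job_done())"
```

```text
the job is handed in; nothing more can be done
None
```

I handed the job in at about 18 s: the grey drawer is shut, the blue drawer is open to its stop, and the red-capped vial stands upright and released in it. The brown vial and dish were not touched; `job_done()` gave no verdict.

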